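# Put the loose half sole away in the sole rack

## Robot

A 6-joint arm with a two-finger parallel gripper is mounted at the origin on the work surface. World frame = base frame: x ahead of the robot, y to its left, z up, the work surface at z = 0. Lengths are in m, angles in rad, forces in N, time in s.
With the tool pointing down it reaches from about 0.375 to 0.9 m from the base axis. Payload 3.1 kg.
Tool frame: the origin (TCP) lies midway between the tips of the shut fingers; the grasp point (between the pads) lies 19 mm behind it; z points along the fingers, y is the line along which they close (so a half turn about z gives the same grasp; the last joint's range is limited). The gripper opens to 87 mm and grips with 3 to 60 N. Pads are 19 mm wide; open, the fingers measure 117 mm over their backs; the gripper's body (75 mm by 190 mm) begins 51 mm behind the grasp point.
Start: joints at [-1.377, 0.527, 1.433, -0, 1.181, -0.178], TCP at [0.227, -0.582, 0.223] pointing down, gripper open.
Joint ranges: [-3.08, 3.08], [-0.75, 2.2], [0.22, 2.44], [-1.43, 4.57], [0, 2.65], [-2.85, 2.85]. Speed limits (rad/s): [2.79, 2.79, 3.14, 3.14, 3.14, 3.14].

## Interface

Orientations are given as a unit quaternion [x, y, z, w].
In Python, from rig import robot gives the robot as it stands. The module is installed in compiled form; this text tells all that it offers.
- The arm moves only by the tool play_rows, never from a script. Its arguments are lists of equal length, an entry for each row: "gripper": the closure, from -1 (fully open) to 1 (shut); "delta_pos": the shift along the tool's x, y, z in cm, a list of three; "turn": the turn, a rotation vector about the tool's x, y, z in rad, a list of three. A call has 1 to 12 rows; each row is the pose to reach, as a shift and turn from the pose commanded when the call began, along the tool's axes at that moment; what a row does not reach only later rows make up. A row lasts 1/8 s, in which the tool goes at most 62.5 mm and 10.7 degrees, less where a joint would pass 70% of its speed; a pose out of reach is approached as far as the arm can. A call with a gripper value outside its range is refused whole. The fingers move at their own pace and stop on an object; "squeeze" is the grip in N (left out, the last holds). Time passes only in rows, so rows that repeat a pose let the fingers close. It gives the time, the measured TCP pose, the force, the opening and the grip force at its end, in the units of the state.
- robot.get_obs(): the state, without advancing time (a new reading comes with each control period).
- robot.camera(name): name is "scene" or "top"; returns a dict with "color" (384x512x3 uint8, red, green, blue), "vfov" (degrees; the focal length in pixels is half the picture's height over the tangent of half this angle, whatever the lens; pixels are square), "cx", "cy" (the principal point, pixels), "R" (3x3) and "t" (3): a world point X has camera coordinates R X + t. Camera axes: x right, y down, z forward; pixel columns grow to the right and rows downward; lengths in m; the calibration is good to about 2 mm. A picture is of the moment at which its call begins. There is no depth.
- robot.hand_in(): hands the job in; it is judged then, once.
The state is a dict: "time": time; "q": joint angles; "joint_velocities": joint speeds; "joint_torque": joint torques, N m; "position": TCP position; "tool_rot": TCP orientation; "ft_force": force on the tool from outside, world axes, zero at the start; "moment": the same for the moment, N m; "grip_width": finger opening in m; "grip_force": force on a finger pad.
Only numpy, scipy, OpenCV 4.12 (cv2) and the standard library are available. Lean on these libraries where they do the work, as an engineer would, in place of code of your own. Each camera call takes 0.05 s, during which the arm holds its last target. There are 200 camera calls.

## Task

Dig the loose half sole out of the basin and put it away in the empty pigeonhole of the sole rack: round toe first, slid in flat under the lips and pushed fully home. A heel is lying on top of it and another piece is close beside its narrow end, so clear those aside first; everything else in the basin must stay in it, and the two soles already in the rack and the other things on the bench stay where they are.

Things in the scene. Friction and masses are not known exactly. Their poses are not given: they have to be found in the camera images.
- sole: the loose half sole: flat stiff tan leather, 140 mm long, 8 mm thick, 90 g, flat in the basin. Origin: centre of its underside; +x points to the round toe (radius 39 mm, tip at x = +70), z up. The narrow waist is 52 mm wide with parallel sides from the straight cut end (x = -70) to x = -30, then flares to 78 mm at x = +12. Symmetric about its x axis
- sole_waist_end (a point): middle of the straight cut end of the loose sole: at (-70, 0, +4) mm in the sole's frame; axes as the sole's
- heel: tan leather heel block, D-shaped, 70 mm long (x), 62 mm wide (y), 32 mm high, about 120 g; starts lying flat on top of the sole's waist part. Origin: centre of its underside; straight front at +x, round back at -x (radius 31)
- heel_lift: lower D-shaped tan leather heel piece, 68 mm long (x), 62 mm wide (y), 20 mm high, about 80 g, flat on the basin's floor beside the sole. Origin: centre of its underside; straight front at +x, round back at -x
- wax_tin: round flat steel tin, 66 mm diameter, 20 mm high, about 70 g, flat on the basin's floor beside the sole. Either it or the heel lift is close beside the sole's waist (too close for a gripper finger), the other is further off near the toe. Origin: centre of its underside
- burnisher: round-ended wooden burnishing stick, 110 mm long (x), 22 mm wide, 16 mm high, about 40 g, flat on the basin's floor beside the toe. Origin: centre of its underside
- basin: round aluminium basin, fixed to the bench. Flat inner floor 5 mm above the bench, radius 158 mm at the floor; nearly upright wall 4 mm thick, rim 50 mm above the bench at 171 mm outer radius. Origin: centre of its underside on the bench
- rack: sole rack, fixed: plywood plinth 22 mm high with three grey metal pigeonholes side by side at 98 mm pitch, open towards its -x (about towards the robot). Origin: on the bench, 30 mm in front of the middle of its front face; x points into the pigeonholes. Cheeks 60 mm high at y = +-148 to 160 mm, back board 75 mm high from x = 184 mm; nothing projects beyond the front face
- channel_a: pigeonhole holding a half sole, fixed. All three are alike: channels 148 mm long (x), 94 mm wide (y), 23 mm high. Origin: centre of the underside, 22 mm above the bench; x points into it. Front face at x = -75 mm, back stop at x = +69 mm (144 mm deep inside); floor 4 mm thick
- channel_b: pigeonhole with a half sole in it, as channel_a
- channel_c: the EMPTY pigeonhole, as channel_a; which of the three places it has varies. Inside it is 86 mm wide and 16 mm high, between its floor (26 mm above the bench) and two side lips 3 mm thick that reach in over the edges to y = +-25 mm, so that the middle 50 mm are open above and a finger can follow the sole in there
- channel_c_mouth (a point): middle of the empty pigeonhole's floor at its front face: at (-75, 0, +4) mm in channel_c's frame; axes as channel_c's
- stock_1: half sole just like the loose one, fully home in channel_a, toe inwards; leave it alone
- stock_2: half sole just like the loose one, fully home in channel_b, toe inwards; leave it alone
- cement_tin: bystander: upright tin, 90 mm diameter, 114 mm high, at the back of the bench. Origin: centre of its underside
There are look-alikes about, which are no part of the job. What is shaped like the burnisher but purple is not meant. Leave any purple look-alike of the heel alone.

How it is judged:
By the outcome, as a careful person would: the job done as asked, in the order asked, and still so for the second after the job is handed in, with the robot touching nothing.
It also fails if it takes over 64 s, if anything falls off the work surface, if the arm or the gripper's body presses on something with over 40 N, if the wrist force passes 120 N, or if a joint passes its speed limit or range.

## Working session

There is one attempt and no reset: what is moved stays moved. The work goes in short steps, Python scripts to look and compute and a tool call to move; the robot and the scene stay as the last step left them, time stands still between calls to the robot, and variables do not carry over. Pictures are saved under pics/ and viewed, at most 13 in all, crops included, and the job is handed in when it is done.

Besides the shell and the picture viewer there is one more tool, called after "Call:" as a command line: name --argument value ..., lists and objects as JSON in quotes. play_rows: Moves the arm, as the interface text tells. Its arguments: {"type":"object","properties":{"gripper":{"type":"array","items":{"type":"number"}},"delta_pos":{"type":"array","items":{"type":"array","items":{"type":"number"}}},"turn":{"type":"array","items":{"type":"array","items":{"type":"number"}}},"squeeze":{"type":"number"}},"required":["gripper","delta_pos","turn"]}

```bash
mkdir -p pics; python3 - <<'E'
from rig import robot
import cv2, numpy as np, pickle
d={}
for n in("scene","top"):
    c=robot.camera(n); d[n]=c
    cv2.imwrite(f"pics/{n}0.png",cv2.resize(c["color"][:,:,::-1],(800,600),interpolation=cv2.INTER_CUBIC))
    print(n,c["vfov"],c["cx"],c["cy"],np.round(c["R"],3).tolist(),np.round(c["t"],3).tolist())
pickle.dump(d,open("c0.pkl","wb"))
o=robot.get_obs();print(o["position"],o["tool_rot"],o["time"],o["grip_width"])
E
```

```text
scene 54.15035249153749 257.37061760774156 189.0555063843539 [[0.816, 0.578, -0.009], [0.371, -0.535, -0.759], [-0.443, 0.616, -0.651]] [-0.404, -0.17, 1.29]
top 42.86174853323523 251.53757220257793 179.01490472802524 [[0.008, -1.0, 0.005], [-0.978, -0.009, -0.21], [0.21, -0.003, -0.978]] [-0.01, 0.497, 1.464]
[ 0.22695493 -0.58164479  0.22164828] [ 9.82768005e-01  1.84840682e-01 -1.77679141e-05 -9.84909431e-04] 0.1 0.08698917532493194
```

View pics/scene0.png

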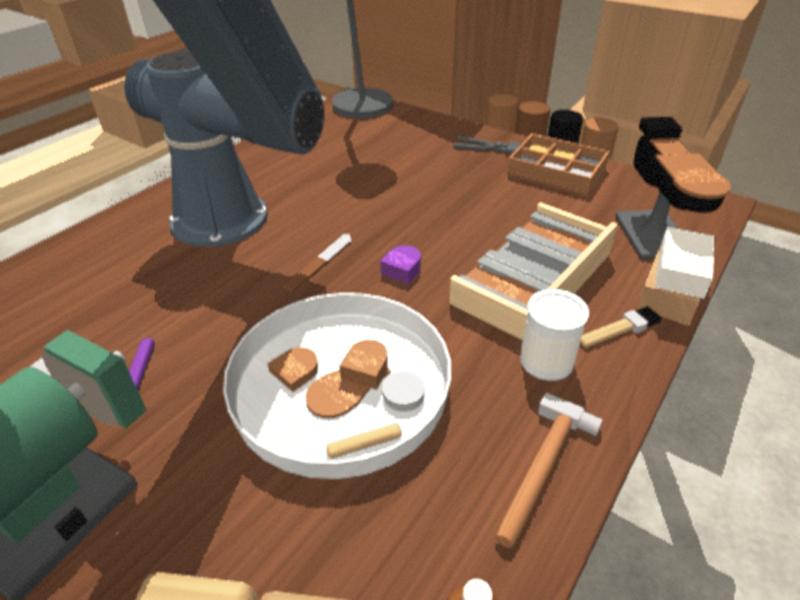

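View pics/top0.png

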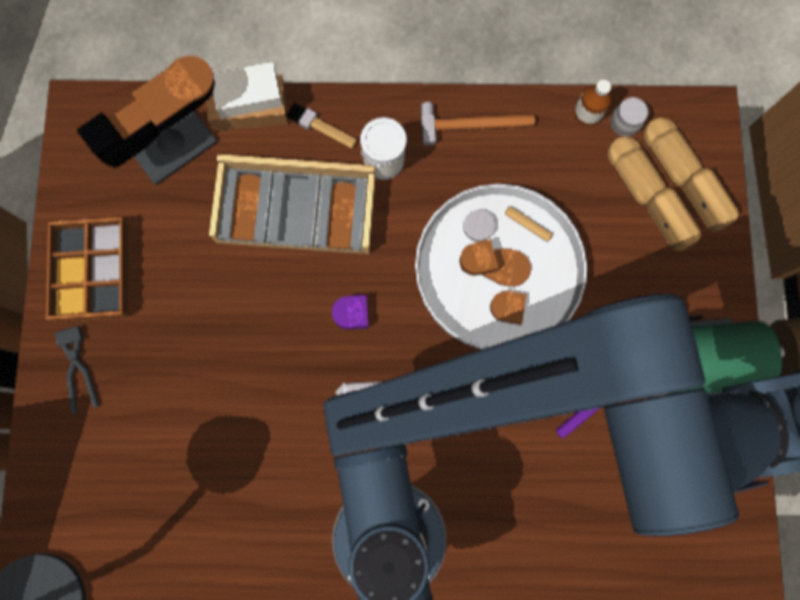

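The scene view shows the basin at about (338,380), with the heel on the sole's waist at (365,362), the tin at (403,390), the lift at (293,367) and the burnisher at (365,440). In the top view the rack is at (295,205) with its middle pigeonhole empty. The sole's toe is at (530,268), pointing right (-y), and the tin (480,222) is the piece beside the waist. Next I measure from crops.

```bash
cat > h.py <<'E'
import numpy as np, cv2, pickle
def K(c):
    f=c["color"].shape[0]/2/np.tan(np.radians(c["vfov"])/2); return f
def ray(c,p,z):
    R=np.array(c["R"]);t=np.array(c["t"]);f=K(c)
    p=np.atleast_2d(p).astype(float)
    d=np.c_[(p[:,0]-c["cx"])/f,(p[:,1]-c["cy"])/f,np.ones(len(p))]@R
    o=-R.T@t
    return o+d*((z-o[2])/d[:,2])[:,None]
def proj(c,X):
    q=np.atleast_2d(X)@np.array(c["R"]).T+np.array(c["t"]); f=K(c)
    return np.c_[q[:,0]/q[:,2]*f+c["cx"],q[:,1]/q[:,2]*f+c["cy"]]
def tri(c1,p1,c2,p2):
    A=[];b=[]
    for c,p in((c1,p1),(c2,p2)):
        R=np.array(c["R"]);o=-R.T@np.array(c["t"]);d=ray(c,p,0)[0]-o;d/=np.linalg.norm(d)
        P=np.eye(3)-np.outer(d,d);A.append(P);b.append(P@o)
    return np.linalg.lstsq(np.vstack(A),np.hstack(b),rcond=None)[0]
E
python3 - <<'E'
from h import *
d=pickle.load(open("c0.pkl","rb"))
def crop(n,x0,y0,x1,y1,s): return cv2.resize(d[n]["color"][y0:y1,x0:x1,::-1],None,fx=s,fy=s,interpolation=cv2.INTER_CUBIC)
a=crop("top",264,116,380,226,6.5);print(a.shape)
b=crop("top",130,90,245,165,6.9)
cv2.imwrite("pics/b.png",b[:600,:800]);
s=crop("scene",140,185,292,300,5.2)
cv2.imwrite("pics/s.png",s[:600,:800])
# basin top crop 400 + scene crop 400 side by side
A=cv2.resize(crop("top",264,116,380,226,1),(400,380),interpolation=cv2.INTER_CUBIC)
B=cv2.resize(crop("top",130,90,245,165,1),(400,261),interpolation=cv2.INTER_CUBIC)
cv2.imwrite("pics/a.png",crop("top",264,116,380,208,6.5))
E
```

```text
(715, 754, 3)
```

View pics/a.png

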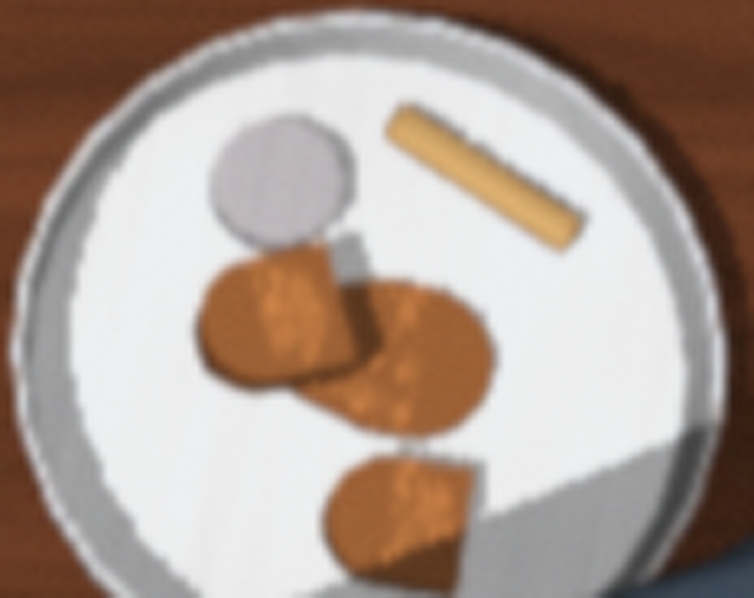

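View pics/b.png

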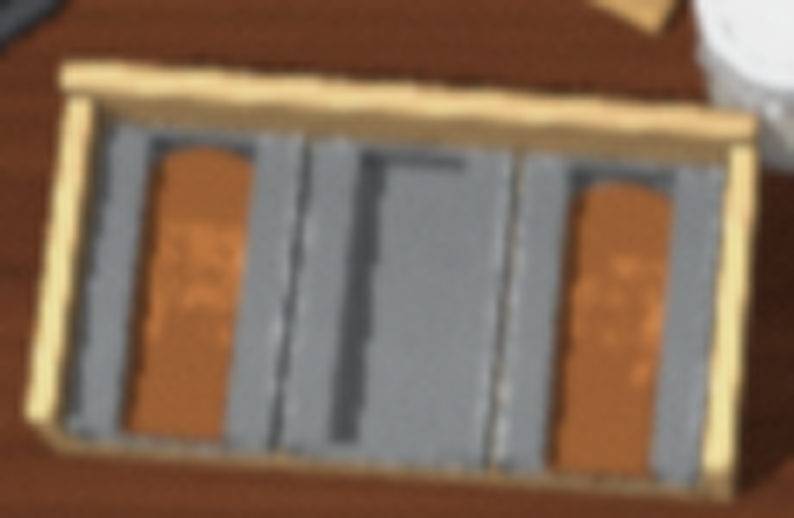

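View pics/s.png

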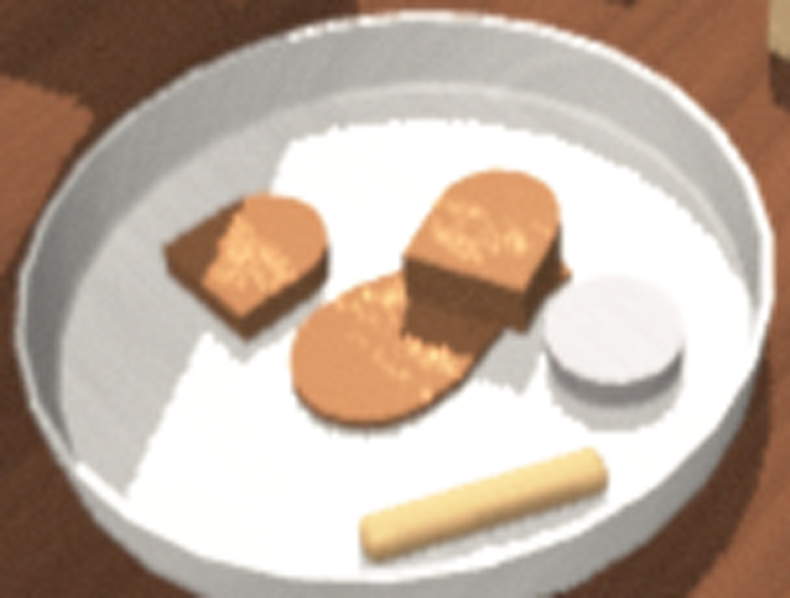

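The basin crop shows the heel's front corners at (325,243) and (358,355), the tin at (283,180) and the toe circle near (413,360). In the rack crop the gaps either side of the empty channel run (305,140)-(275,445) and (517,150)-(490,465). In the scene crop a corner of the sole's cut end peeks out at (568,272).

```bash
python3 - <<'E'
from h import *
d=pickle.load(open("c0.pkl","rb"));T=d["top"];S=d["scene"]
r=lambda v:np.round(np.array(v)*1000,1).tolist()
ta=lambda x,y:np.array([(x+.5)/6.5+264-.5,(y+.5)/6.5+116-.5])
tb=lambda x,y:np.array([(x+.5)/6.9+130-.5,(y+.5)/6.9+90-.5])
sc=lambda x,y:np.array([(x+.5)/5.2+140-.5,(y+.5)/5.2+185-.5])
print("camS",r(-np.array(S["R"]).T@S["t"]),"camT",r(-np.array(T["R"]).T@T["t"]))
print("heel c1",r(tri(T,ta(325,243),S,sc(522,292))),"c2",r(tri(T,ta(358,355),S,sc(405,255))))
print("heel z45",r(ray(T,[ta(325,243),ta(358,355),ta(198,330)],.045)))
print("tin",r(tri(T,ta(283,180),S,sc(614,330))),r(ray(T,ta(283,180),.025)),r(ray(S,sc(614,330),.025)))
print("corner sole S",r(ray(S,sc(568,272),.013)), "T flare start",r(ray(T,[ta(290,387),ta(360,430)],.013)))
# toe circle
for n,c in(("top",T),("scene",S)):
    hsv=cv2.cvtColor(c["color"],cv2.COLOR_RGB2HSV)
    m=cv2.inRange(hsv,(3,90,60),(20,255,255))
    cs,_=cv2.findContours(m,cv2.RETR_EXTERNAL,cv2.CHAIN_APPROX_NONE)
    seed=ta(440,370) if n=="top" else sc(340,370)
    k=[q for q in cs if cv2.pointPolygonTest(q,tuple(map(float,seed)),False)>=0][0][:,0]
    P=ray(c,k,.013)[:,:2]
    c0=ray(c,seed,.013)[0,:2]
    for it in range(15):
        dd=np.linalg.norm(P-c0,axis=1); u=(P-c0)
        s=(abs(dd-.039)<.006)&((u@np.array([.2,-1]))>-.005)
        A=np.c_[2*P[s],np.ones(s.sum())];x=np.linalg.lstsq(A,(P[s]**2).sum(1),rcond=None)[0]
        c0=x[:2];R=np.sqrt(x[2]+c0@c0)
    print(n,"toe c",r(c0),"R",r(R),s.sum())
# basin
print("basin rim z50 L/R/top", r(ray(T,[ta(12,345),ta(728,345),ta(365,10)],.05)))
# rack
print("gaps z45",r(ray(T,[tb(305,140),tb(275,445),tb(517,150),tb(490,465)],.045)))
print("front cheeks top z60",r(ray(T,[tb(40,420),tb(718,490),tb(65,70),tb(755,120)],.06)))
f=lambda x,y:np.array([(x+.5)*.64-.5,(y+.5)*.64-.5])
print("cheek front tri",r(tri(T,tb(733,475),S,f(452,280))), "backboard tri(-y)",r(tri(T,tb(755,120),S,f(527,318))))
print("others z13",r(ray(T,[ta(400,115),ta(575,235),ta(470,460),ta(455,590),ta(325,520)],.023)))
print("purple, cement",r(ray(T,f(np.array([350,]),312).T.reshape(-1,2),.03)))
E
```

```text
camS [964.8, -652.1, 708.1] camT [178.5, -1.1, 1535.6]
heel c1 [585.6, -199.7, 43.6] c2 [529.3, -214.1, 46.0]
heel z45 [[584.3, -200.5, 45.0], [528.6, -215.3, 45.0], [540.3, -138.4, 45.0]]
tin [623.0, -181.7, 25.3] [[621.7, -183.0, 25.0]] [[624.1, -180.1, 25.0]]
corner sole S [[579.4, -155.1, 13.0]] T flare start [[519.7, -186.2, 13.0], [498.4, -220.1, 13.0]]
top toe c [534.2, -246.5] R 36.9 36
scene toe c [0.0, 0.0] R 0.0 0
basin rim z50 L/R/top [[530.8, -48.5, 50.0], [533.9, -392.7, 50.0], [701.6, -221.7, 50.0]]
gaps z45 [[723.4, 246.1, 45.0], [576.5, 253.8, 45.0], [719.4, 147.4, 45.0], [568.0, 155.4, 45.0]]
front cheeks top z60 [[583.2, 357.9, 60.0], [553.3, 50.8, 60.0], [751.0, 356.0, 60.0], [729.6, 36.5, 60.0]]
cheek front tri [564.9, 46.8, 54.8] backboard tri(-y) [725.0, 33.7, 61.0]
others z13 [[656.4, -241.9, 23.0], [595.5, -326.8, 23.0], [481.9, -271.8, 23.0], [418.0, -262.8, 23.0], [451.7, -200.8, 23.0]]Traceback (most recent call last):
  File "<stdin>", line 35, in <module>
  File "<stdin>", line 32, in <lambda>
ValueError: setting an array element with a sequence. The requested array has an inhomogeneous shape after 1 dimensions. The detected shape was (2,) + inhomogeneous part.
```

```bash
cat >> h.py <<'E'
def go(o,pts,psi):
    """pts: list of world mm; psi: tool-x world yaw deg -> deltas cm in the tool frame, turn"""
    from scipy.spatial.transform import Rotation as Ro
    R=Ro.from_quat(o["tool_rot"]).as_matrix()
    p0=np.degrees(np.arctan2(R[1,0],R[0,0]))
    print("t",round(o["time"],2),"pos",np.round(np.array(o["position"])*1000,1),"psi",round(p0,2),"tilt",np.round(R[:2,2],4),"grip",round(o["grip_width"]*1000,1),round(o["grip_force"],1),"F",np.round(o["ft_force"],1))
    for p in pts: print(p,"->",np.round(R.T@(np.array(p)/10-np.array(o["position"])*100),2).tolist())
    for q in np.atleast_1d(psi): print("turn z",round(-np.radians((q-p0+180)%360-180),3))
E
python3 - <<'E'
from h import *
from rig import robot
go(robot.get_obs(),[(549,-179,222),(549,-179,90),(549,-179,28)],104.4)
d=pickle.load(open("c0.pkl","rb"));T=d["top"]
c=T["color"];hsv=cv2.cvtColor(c,cv2.COLOR_RGB2HSV)
# stock sole strips between lips: axis of each orange region (visible top at z~34, lip edges at 45)
m=cv2.inRange(hsv,(3,120,80),(20,255,255));m[:,:130]=0;m[:,240:]=0;m[:105]=0;m[160:]=0
n,l,st,ce=cv2.connectedComponentsWithStats(m)
A=[]
for i in range(1,n):
    if st[i,4]<150: continue
    ys,xs=np.nonzero(l==i);P=ray(T,np.c_[xs,ys],.036)[:,:2]*1000
    w,v=np.linalg.eigh(np.cov(P.T));a=np.degrees(np.arctan2(*v[::-1,1]))
    print(st[i],P.mean(0).round(1),"ang",round(a if abs(a)<90 else a-180*np.sign(a),2),"xrange",np.percentile(P[:,0],[1,99]).round(1))
# backboard top line, pale wood
m=cv2.inRange(hsv,(14,60,150),(32,200,255));m[:,:136]=0;m[:,242:]=0;m[:95]=0;m[115:]=0
e=[]
for x in range(145,236):
    y=np.nonzero(m[:,x])[0]
    if len(y): e.append((x,y[0]-.5))
P=ray(T,e,.075)[:,:2];k=np.polyfit(P[:,1],P[:,0],1);print("back slope deg",-np.degrees(np.arctan(k[0])),"x at y=.2",np.polyval(k,.2))
E
```

```text
t 0.1 pos [ 227.  -581.6  221.6] psi 21.3 tilt [-0.0004  0.0019] grip 87.0 0.0 F [ 0.7 -0.4 -0.1]
(549, -179, 222) -> [44.63, -25.81, 0.03]
(549, -179, 90) -> [44.63, -25.79, 13.23]
(549, -179, 28) -> [44.63, -25.78, 19.43]
turn z -1.45
[130 105  67  55 534] [630.3 347.9] ang 33.28 xrange [561.8 742. ]
[148 112  18  42 585] [650.6 299.2] ang -3.7 xrange [585.1 718.9]
[210 117  17  43 601] [633.5 102.9] ang -3.89 xrange [564.2 703.8]
back slope deg -3.901065883204259 x at y=.2 0.7399723687741491
```

Call:
play_rows --gripper '[-1, -1, -1, -1, -1, -1, -1, -1, -1, -1, -1, -1]' --delta_pos '[[44.63, -25.81, 0], [44.63, -25.81, 0], [44.63, -25.81, 0], [44.63, -25.81, 0], [44.63, -25.81, 0], [44.63, -25.81, 0], [44.63, -25.81, 0], [44.63, -25.81, 0], [44.63, -25.81, 0], [44.63, -25.81, 5], [44.63, -25.81, 10], [44.63, -25.81, 12.5]]' --turn '[[0, 0, -1.45], [0, 0, -1.45], [0, 0, -1.45], [0, 0, -1.45], [0, 0, -1.45], [0, 0, -1.45], [0, 0, -1.45], [0, 0, -1.45], [0, 0, -1.45], [0, 0, -1.45], [0, 0, -1.45], [0, 0, -1.45]]' --squeeze 20

```text
time: 1.6
position: [0.5469, -0.1795, 0.0946]
tool_rot: [0.614, 0.79, -0.001, -0.003]
ft_force: [-0.1, -0.4, 0.2]
grip_width: 0.0874
grip_force: 0.0
```

```bash
python3 - <<'E'
from h import *
from rig import robot
go(robot.get_obs(),[(549,-179,28)],104.4)
E
```

```text
t 1.6 pos [ 546.9 -179.5   94.6] psi 104.29 tilt [-0.0048  0.0021] grip 87.4 0.0 F [-0.1 -0.4  0.2]
(549, -179, 28) -> [-0.03, 0.24, 6.66]
turn z -0.002
```

Call:
play_rows --gripper '[-1, -1, -1, 1, 1, 1, 1, 1]' --delta_pos '[[0, 0, 4], [0, 0, 6.8], [0, 0, 6.8], [0, 0, 6.8], [0, 0, 6.8], [0, 0, 6.8], [0, 0, 6.8], [0, 0, 6.8]]' --turn '[[0, 0, 0], [0, 0, 0], [0, 0, 0], [0, 0, 0], [0, 0, 0], [0, 0, 0], [0, 0, 0], [0, 0, 0]]' --squeeze 20

```text
time: 2.6
position: [0.5494, -0.1798, 0.0302]
tool_rot: [0.613, 0.79, 0.0, 0.0]
ft_force: [-1.3, -0.3, 4.3]
grip_width: 0.0621
grip_force: 19.9
```

```bash
python3 - <<'E'
from h import *
from rig import robot
go(robot.get_obs(),[(549,-179,80),(525,-333,80),(525,-333,21)],104.4)
E
```

```text
t 2.6 pos [ 549.4 -179.8   30.2] psi 104.39 tilt [ 0.0007 -0.0006] grip 62.1 19.9 F [-1.3 -0.3  4.3]
(549, -179, 80) -> [0.09, -0.01, -4.98]
(525, -333, 80) -> [-14.23, -6.16, -4.97]
(525, -333, 21) -> [-14.23, -6.17, 0.93]
turn z -0.0
```

Call:
play_rows --gripper '[1, 1, 1, 1, 1, 1, 1, 1, 1, -0.66, -0.66, -0.66]' --delta_pos '[[0, 0, -3], [0, 0, -5.5], [-4.8, -2, -5.5], [-9.5, -4.1, -5.5], [-14.2, -6.2, -5.5], [-14.2, -6.2, -3], [-14.2, -6.2, -0.5], [-14.2, -6.2, 0.7], [-14.2, -6.2, 0.7], [-14.2, -6.2, 0.7], [-14.2, -6.2, 0.7], [-14.2, -6.2, 0.7]]' --turn '[[0, 0, 0], [0, 0, 0], [0, 0, 0], [0, 0, 0], [0, 0, 0], [0, 0, 0], [0, 0, 0], [0, 0, 0], [0, 0, 0], [0, 0, 0], [0, 0, 0], [0, 0, 0]]'

```text
time: 4.1
position: [0.5247, -0.3327, 0.023]
tool_rot: [0.613, 0.79, -0.0, 0.0]
ft_force: [0.3, -0.3, -0.5]
grip_width: 0.0716
grip_force: 0.0
```

```bash
python3 - <<'E'
from h import *
from rig import robot
go(robot.get_obs(),[(525,-333,100),(623,-182,100),(623,-182,50)],174)
E
```

```text
t 4.1 pos [ 524.7 -332.7   23. ] psi 104.4 tilt [ 0.0007 -0.0006] grip 71.6 0.0 F [ 0.3 -0.3 -0.5]
(525, -333, 100) -> [-0.04, 0.03, -7.7]
(623, -182, 100) -> [12.15, 13.27, -7.7]
(623, -182, 50) -> [12.15, 13.27, -2.7]
turn z -1.215
```

Call:
play_rows --gripper '[-0.66, -0.66, -0.66]' --delta_pos '[[0, 0, -4], [0, 0, -7.7], [0, 0, -7.7]]' --turn '[[0, 0, 0], [0, 0, -0.15], [0, 0, -0.3]]'

```text
time: 4.47
position: [0.5264, -0.3343, 0.1033]
tool_rot: [0.486, 0.874, -0.001, 0.004]
ft_force: [-0.0, 0.3, 0.5]
grip_width: 0.072
grip_force: 0.0
```

```bash
python3 - <<'E'
from h import *
from rig import robot
d={n:robot.camera(n) for n in("top","scene")};pickle.dump(d,open("c1.pkl","wb"))
A=cv2.resize(d["top"]["color"][110:230,262:382,::-1],(400,400),interpolation=cv2.INTER_CUBIC)
B=cv2.resize(d["scene"]["color"][182:302,136:296,::-1],(400,300),interpolation=cv2.INTER_CUBIC)
o=np.zeros((400,800,3),np.uint8);o[:,:400]=A;o[:300,400:]=B
cv2.imwrite("pics/c1.png",o)
go(robot.get_obs(),[(623,-182,100),(623,-182,50)],174)
E
```

```text
t 4.58 pos [ 524.8 -332.9  100.8] psi 121.57 tilt [ 0.0016 -0.0014] grip 72.2 0.0 F [ 0.1 -0.7 -0.1]
(623, -182, 100) -> [7.71, 16.27, 0.07]
(623, -182, 50) -> [7.72, 16.27, 5.07]
turn z -0.915
```

View pics/c1.png

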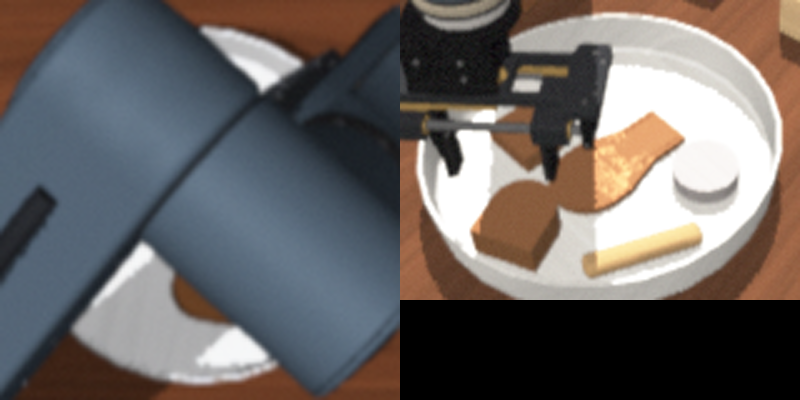

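The right half shows the heel set down at (515,225), clear of the toe. The sole's cut-end corners are at (652,112) and (685,137), and the tin's top is at (705,166). I'll recompute both from this view.

```bash
python3 - <<'E'
from h import *
d=pickle.load(open("c1.pkl","rb"));S=d["scene"]
g=lambda x,y:np.array([(x-400+.5)/2.5+136-.5,(y+.5)/2.5+182-.5])
print((ray(S,[g(652,112),g(685,137)],.013)*1000).round(1))
hsv=cv2.cvtColor(S["color"],cv2.COLOR_RGB2HSV)
print("tin",(ray(S,g(705,166),.025)*1000).round(1),"burn ends",(ray(S,[g(588,263),g(697,235)],.021)*1000).round(1))
d=pickle.load(open("c0.pkl","rb"));print(proj(d["scene"],[.623,-.1817,.025]),g(705,166))
E
```

```text
[[ 532.6 -144.5   13. ]
 [ 580.4 -152.8   13. ]]
tin [[ 624.2 -180.2   25. ]] burn ends [[ 602.1 -323.9   21. ]
 [ 662.2 -246.2   21. ]]
[[256.92151144 248.284769  ]] [257.7 248.1]
```

Call:
play_rows --gripper '[-0.84, -0.84, -0.84, -0.84, -0.84, -0.84, -0.84, -0.84, -0.84, -0.84, -0.84]' --delta_pos '[[2, 4, 0], [4.5, 9, 0], [7.7, 16.3, 0], [7.7, 16.3, 0], [7.7, 16.3, 0], [7.7, 16.3, 0], [7.7, 16.3, 0], [7.7, 16.3, 3], [7.7, 16.3, 6], [7.7, 16.3, 9.1], [7.7, 16.3, 9.1]]' --turn '[[0, 0, -0.15], [0, 0, -0.3], [0, 0, -0.5], [0, 0, -0.7], [0, 0, -0.85], [0, 0, -0.915], [0, 0, -0.915], [0, 0, -0.915], [0, 0, -0.915], [0, 0, -0.915], [0, 0, -0.915]]' --squeeze 12

```text
time: 5.95
position: [0.6226, -0.1818, 0.0072]
tool_rot: [0.054, 0.999, 0.0, -0.001]
ft_force: [-1.1, 0.7, 0.6]
grip_width: 0.0803
grip_force: 0.0
```

```bash
python3 - <<'E'
from h import *
from rig import robot
go(robot.get_obs(),[(623,-182,9),(639,-183,9)],174)
E
```

```text
t 5.95 pos [ 622.6 -181.8    7.2] psi 173.81 tilt [-0.0013  0.0007] grip 80.3 0.0 F [-1.1  0.7  0.6]
(623, -182, 9) -> [-0.04, -0.02, -0.18]
(639, -183, 9) -> [-1.65, 0.06, -0.18]
turn z -0.003
```

Call:
play_rows --gripper '[1, 1, 1, 1, 1, 1, 1, -0.7, -0.7, -0.7, -0.7, -0.7]' --delta_pos '[[0, 0, -0.2], [0, 0, -0.2], [0, 0, -0.2], [0, 0, -0.5], [-0.9, 0, -0.5], [-1.7, 0, -0.5], [-1.7, 0, -0.2], [-1.7, 0, -0.2], [-1.7, 0, -0.2], [-1.7, 0, -0.2], [-1.7, 0, -4], [-1.7, 0, -8]]' --turn '[[0, 0, 0], [0, 0, 0], [0, 0, 0], [0, 0, 0], [0, 0, 0], [0, 0, 0], [0, 0, 0], [0, 0, 0], [0, 0, 0], [0, 0, 0], [0, 0, 0], [0, 0, 0]]'

```text
time: 7.45
position: [0.6389, -0.1831, 0.0884]
tool_rot: [0.052, 0.999, 0.001, -0.001]
ft_force: [-0.3, 0.4, -0.3]
grip_width: 0.0741
grip_force: 0.0
```

```bash
python3 - <<'E'
from h import *
from rig import robot
d={n:robot.camera(n) for n in("top","scene")};pickle.dump(d,open("c2.pkl","wb"))
A=cv2.resize(d["top"]["color"][110:230,262:382,::-1],(400,400),interpolation=cv2.INTER_CUBIC)
B=cv2.resize(d["scene"]["color"][182:302,136:296,::-1],(800,600),interpolation=cv2.INTER_CUBIC)
B[:200,:200]=cv2.resize(A,(200,200))
cv2.imwrite("pics/c2.png",B)
go(robot.get_obs(),[(550.5,-167,90),(550.5,-167,7)],78.5)
E
```

```text
t 7.55 pos [ 642.9 -184.9   93.4] psi 174.0 tilt [ 0.0085 -0.0041] grip 73.9 0.0 F [-0.2 -0.   0.9]
(550.5, -167, 90) -> [9.38, 0.81, 0.26]
(550.5, -167, 7) -> [9.45, 0.84, 8.56]
turn z 1.667
```

View pics/c2.png

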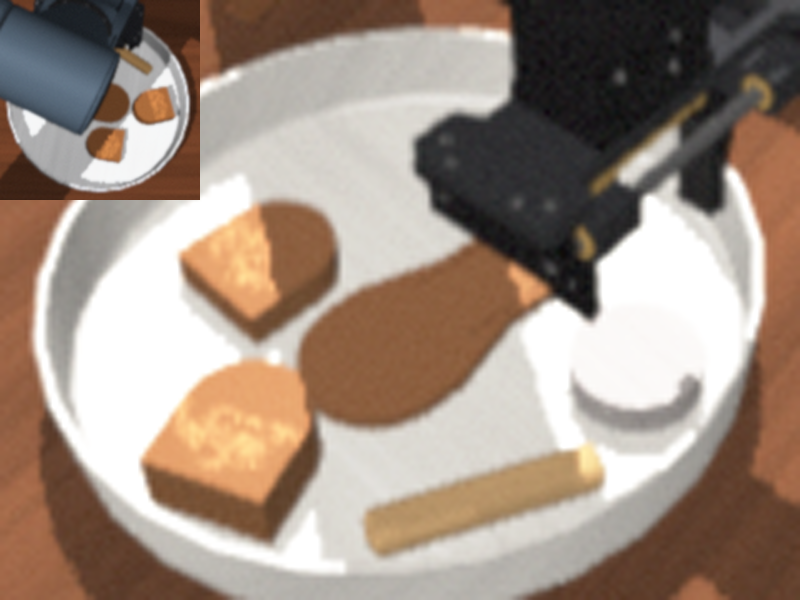

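The tin (top at 638,352) has moved away from the waist. The heel (240,430) and lift (265,265) are clear of the sole, whose toe is at (300,360).

```bash
python3 - <<'E'
from h import *
d=pickle.load(open("c2.pkl","rb"));S=d["scene"]
g=lambda x,y:np.array([(x+.5)/5+136-.5,(y+.5)/5+182-.5])
print("tin",(ray(S,g(638,352),.025)*1000).round(1))
pts=[(299,352),(306,330),(322,310),(345,297),(305,382),(320,404),(345,416),(375,418),(410,412),(440,398)]
P=ray(S,[g(*p) for p in pts],.012)[:,:2]*1000
A=np.c_[2*P,np.ones(len(P))];x=np.linalg.lstsq(A,(P**2).sum(1),rcond=None)[0]
print("toe",x[:2],np.sqrt(x[2]+x[:2]@x[:2]))
c=x[:2]; 
from scipy.optimize import least_squares
r=least_squares(lambda c:np.linalg.norm(P-c,axis=1)-39,c);print(r.x,r.fun.round(1))
cut=np.array([556.5,-148.6]);v=r.x-cut;print("yaw",np.degrees(np.arctan2(v[1],v[0])),np.linalg.norm(v),"grasp -50:",cut+20*v/np.linalg.norm(v))
E
```

```text
tin [[ 641.5 -182.5   25. ]]
toe [ 535.11371318 -242.38609045] 40.515030044509764
[ 534.57153518 -244.09135323] [-0.4  0.6  1.7  1.5 -1.1  0.6  0.8 -0.   0.6  2.2]
yaw -102.93307618382512 97.97681414590035 grasp -50: [ 552.02374406 -168.09264304]
```

Call:
play_rows --gripper '[-0.61, -0.61, -0.61, -0.61, -0.61, -0.61, -0.61, -0.61, -0.61, -0.61, -0.61, -0.61]' --delta_pos '[[4, 0.3, 0], [9, 0.5, 0], [9, 0.5, 0], [9, 0.5, 0], [9, 0.5, 0], [9, 0.5, 0], [9, 0.5, 0], [9, 0.5, 0], [9, 0.5, 0], [9, 0.5, 2], [9, 0.5, 4], [9, 0.5, 4]]' --turn '[[0, 0, 0.18], [0, 0, 0.36], [0, 0, 0.54], [0, 0, 0.72], [0, 0, 0.9], [0, 0, 1.08], [0, 0, 1.26], [0, 0, 1.44], [0, 0, 1.6], [0, 0, 1.675], [0, 0, 1.675], [0, 0, 1.675]]' --squeeze 50

```text
time: 9.05
position: [0.5491, -0.1682, 0.0467]
tool_rot: [0.777, 0.629, -0.001, -0.002]
ft_force: [-0.9, -0.0, -0.1]
grip_width: 0.0701
grip_force: 0.0
```

```bash
python3 - <<'E'
from h import *
from rig import robot
go(robot.get_obs(),[(550.8,-168.5,7)],78)
E
```

```text
t 9.05 pos [ 549.1 -168.2   46.7] psi 78.02 tilt [-0.0043  0.0022] grip 70.1 0.0 F [-0.9 -0.  -0.1]
(550.8, -168.5, 7) -> [0.0, 0.19, 3.97]
turn z 0.0
```

Call:
play_rows --gripper '[-0.61, -0.61, -0.61]' --delta_pos '[[0, 0.1, 2], [0, 0.1, 3.7], [0, 0.1, 3.7]]' --turn '[[0, 0, 0], [0, 0, 0], [0, 0, 0]]'

```text
time: 9.43
position: [0.5508, -0.1688, 0.0105]
tool_rot: [0.777, 0.629, -0.001, -0.001]
ft_force: [0.0, -0.8, -0.1]
grip_width: 0.07
grip_force: 0.0
```

```bash
python3 - <<'E'
from h import *
from rig import robot
go(robot.get_obs(),[(550.8,-168.5,7)],78)
E
```

```text
t 9.43 pos [ 550.8 -168.8   10.5] psi 78.02 tilt [-0.0026  0.0014] grip 70.0 0.0 F [ 0.  -0.8 -0.1]
(550.8, -168.5, 7) -> [0.03, -0.0, 0.35]
turn z 0.0
```

Call:
play_rows --gripper '[-0.61, -0.61, 1, 1, 1, 1, 1]' --delta_pos '[[0, 0, 0.35], [0, 0, 0.35], [0, 0, 0.35], [0, 0, 0.35], [0, 0, 0.35], [0, 0, 0.35], [0, 0, 0.35]]' --turn '[[0, 0, 0], [0, 0, 0], [0, 0, 0], [0, 0, 0], [0, 0, 0], [0, 0, 0], [0, 0, 0]]' --squeeze 50

```text
time: 10.3
position: [0.5517, -0.1692, 0.0083]
tool_rot: [0.777, 0.63, -0.0, -0.0]
ft_force: [-0.9, 0.6, 3.1]
grip_width: 0.0511
grip_force: 50.0
```

```bash
python3 - <<'E'
from h import *
from rig import robot
go(robot.get_obs(),[(550.8,-168.5,100)],78)
E
```

```text
t 10.3 pos [ 551.7 -169.2    8.3] psi 78.03 tilt [-0.0002  0.0001] grip 51.1 50.0 F [-0.9  0.6  3.1]
(550.8, -168.5, 100) -> [0.05, -0.1, -9.17]
turn z 0.0
```

Call:
play_rows --gripper '[-0.5, -0.5, -0.5, -0.5]' --delta_pos '[[0, 0, 0], [0, 0, 0], [0, 0, 0.1], [0, 0, 0.1]]' --turn '[[0, 0, 0], [0, 0, 0], [0, 0, 0], [0, 0, 0]]'

```text
time: 10.8
position: [0.5518, -0.1693, 0.0068]
tool_rot: [0.777, 0.63, -0.0, -0.0]
ft_force: [0.6, -1.0, -0.1]
grip_width: 0.0654
grip_force: 0.0
```

```bash
python3 - <<'E'
from h import *
from rig import robot
go(robot.get_obs(),[(550.8,-168.5,7)],78)
E
```

```text
t 10.8 pos [ 551.8 -169.3    6.8] psi 78.03 tilt [-0.0002  0.0001] grip 65.4 0.0 F [ 0.6 -1.  -0.1]
(550.8, -168.5, 7) -> [0.05, -0.11, -0.02]
turn z 0.0
```

Call:
play_rows --gripper '[-0.5, 1, 1, 1, 1, 1, 1]' --delta_pos '[[0, 0, 0.08], [0, 0, 0.08], [0, 0, 0.08], [0, 0, 0.08], [0, 0, 0.08], [0, 0, 0.08], [0, 0, -0.5]]' --turn '[[0, 0, 0], [0, 0, 0], [0, 0, 0], [0, 0, 0], [0, 0, 0], [0, 0, 0], [0, 0, 0]]' --squeeze 50

```text
time: 11.68
position: [0.5513, -0.169, 0.0118]
tool_rot: [0.777, 0.629, -0.0, -0.001]
ft_force: [0.0, -0.4, -1.1]
grip_width: 0.0514
grip_force: 50.0
```

Call:
play_rows --gripper '[1, 1, 1, 1, 1]' --delta_pos '[[0, 0, -2], [0, 0, -5], [0, 0, -9], [0, 0, -12], [0, 0, -12]]' --turn '[[0, 0, 0], [0, 0, 0], [0, 0, 0], [0, 0, 0], [0, 0, 0]]'

```text
time: 12.3
position: [0.5534, -0.17, 0.1348]
tool_rot: [0.777, 0.63, 0.001, 0.003]
ft_force: [-0.4, -0.1, -1.3]
grip_width: 0.051
grip_force: 50.0
```

```bash
python3 - <<'E'
from h import *
from rig import robot
d={n:robot.camera(n) for n in("top","scene")};pickle.dump(d,open("c3.pkl","wb"))
B=cv2.resize(d["scene"]["color"][140:290,130:330,::-1],(800,600),interpolation=cv2.INTER_CUBIC)
cv2.imwrite("pics/c3.png",B)
go(robot.get_obs(),[],[])
E
```

```text
t 12.4 pos [ 551.3 -169.   131.9] psi 78.03 tilt [-0.0005  0.0003] grip 50.8 50.0 F [-0.2 -0.7 -1.5]
```

View pics/c3.png

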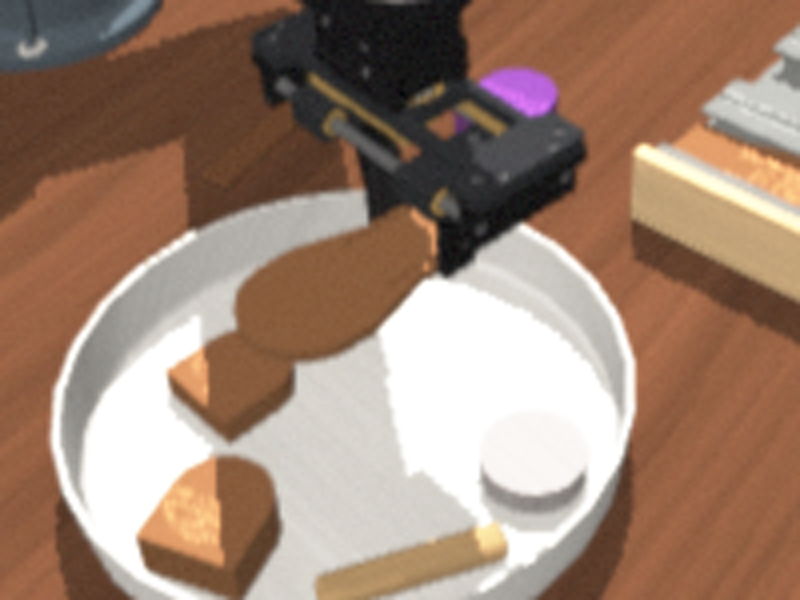

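The sole is held, with its toe at (240,300) and its waist in the fingers at (420,240). The heel, lift, tin and burnisher are all still in the basin. Next I check whether it sags.

```bash
python3 - <<'E'
from h import *
d=pickle.load(open("c3.pkl","rb"));S=d["scene"]
g=lambda x,y:np.array([(x+.5)/4+130-.5,(y+.5)/4+140-.5])
a=np.linspace(0,2*np.pi,200)
c=np.array([534.6,-246.0])
for z in(126,130,134,138,142):
    P=np.c_[c[0]+39*np.cos(a),c[1]+39*np.sin(a),0*a+z]/1000
    q=(proj(S,P)-[129.5,139.5])*4-.5
    print(z,"left",q[:,0].min().round(0),"bottom",q[:,1].max().round(0),"top",q[q[:,0]<q[:,0].mean()][:,1].min().round(0))
# cement tin approx
f=lambda x,y:np.array([[(x+.5)*.64-.5,(y+.5)*.64-.5]])
c0=pickle.load(open("c0.pkl","rb"))["top"];print("cement top",ray(c0,f(384,135),.114)*1000)
E
```

```text
126 left 235.0 bottom 369.0 top 268.0
130 left 234.0 bottom 364.0 top 262.0
134 left 233.0 bottom 358.0 top 257.0
138 left 232.0 bottom 353.0 top 252.0
142 left 231.0 bottom 348.0 top 247.0
cement top [[777.53502413  15.57841146 114.        ]]
```

Call:
play_rows --gripper '[1, 1, 1, 1, 1, 1, 1, 1, 1, 1, 1, 1]' --delta_pos '[[3.2, -1.8, 0], [7, -3.9, 0], [10.5, -5.9, 0], [14, -7.8, 0], [17.6, -9.8, 0], [21, -11.7, 0], [24.6, -13.7, 0], [28, -15.6, 0], [31.6, -17.6, 0], [35.15, -19.5, 0], [35.15, -19.5, 0], [35.15, -19.5, 3]]' --turn '[[0, 0, -0.15], [0, 0, -0.32], [0, 0, -0.49], [0, 0, -0.66], [0, 0, -0.83], [0, 0, -1.0], [0, 0, -1.17], [0, 0, -1.34], [0, 0, -1.51], [0, 0, -1.65], [0, 0, -1.712], [0, 0, -1.712]]'

```text
time: 13.9
position: [0.4344, 0.216, 0.1018]
tool_rot: [0.033, 0.999, 0.0, 0.001]
ft_force: [1.1, 0.4, -1.3]
grip_width: 0.0511
grip_force: 50.0
```

```bash
python3 - <<'E'
from h import *
from rig import robot
d={n:robot.camera(n) for n in("top","scene")};pickle.dump(d,open("c4.pkl","wb"))
cv2.imwrite("pics/c4.png",np.hstack([cv2.resize(d["top"]["color"][85:205,120:240,::-1],(400,400),interpolation=cv2.INTER_CUBIC),cv2.resize(d["scene"]["color"][90:220,240:400,::-1],(400,400),interpolation=cv2.INTER_CUBIC)]))
go(robot.get_obs(),[(433.3,215.2,31.7)],176.1)
E
```

```text
t 14.0 pos [430.7 214.5  98.9] psi 176.14 tilt [-0.0086 -0.0021] grip 51.4 50.0 F [-0.2 -0.8 -1. ]
(433.3, 215.2, 31.7) -> [-0.31, 0.11, 6.72]
turn z 0.001
```

View pics/c4.png

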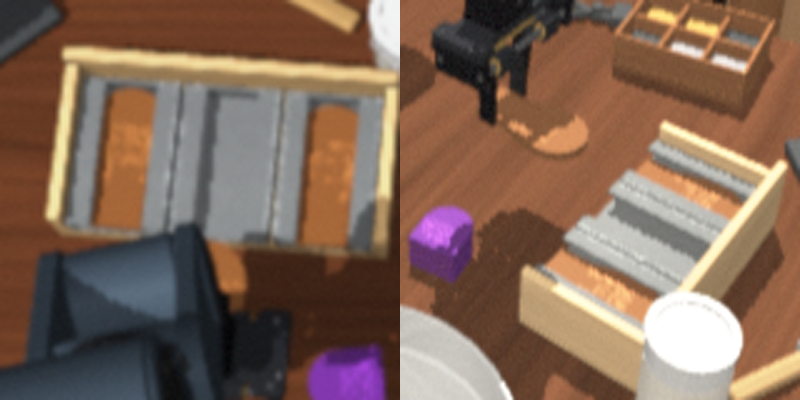

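The top half shows the toe at about (228,265), just in front of the empty middle channel (230,165). The scene half shows the sole held level.

Call:
play_rows --gripper '[1, 1, 1, 1]' --delta_pos '[[0, 0, 3], [0, 0, 6], [0, 0, 6.9], [0, 0, 6.9]]' --turn '[[0, 0, 0], [0, 0, 0], [0, 0, 0], [0, 0, 0]]'

```text
time: 14.5
position: [0.4336, 0.2148, 0.0327]
tool_rot: [0.034, 0.999, -0.0, -0.001]
ft_force: [-0.6, -0.2, 0.4]
grip_width: 0.0514
grip_force: 50.0
```

```bash
python3 - <<'E'
from h import *
from rig import robot
d={n:robot.camera(n) for n in("top","scene")};pickle.dump(d,open("c5.pkl","wb"))
go(robot.get_obs(),[(433.3,215.2,31.7),(463,213.2,31.7),(543,207.7,31.7)],176.1)
T=d["top"]
hsv=cv2.cvtColor(T["color"],cv2.COLOR_RGB2HSV)
# right side silhouette of toe, predicted vs seen: leather mask in window
m=cv2.inRange(hsv,(3,120,110),(16,255,255));m[:154]=0;m[185:]=0;m[:,:175]=0;m[:,205:]=0
ys,xs=np.nonzero(m)
for y in range(154,180,2):
    k=xs[ys==y]
    if len(k): print(y,k.min(),k.max(),(ray(T,[[k.max()+.5,y]],.039)*1000).round(1)[0,:2])
a=np.linspace(-np.pi/2,np.pi/2,9);u=np.array([.9977,-.068])
c=np.array([433.3,215.2])+79*u
print("pred toe circle",proj(T,np.c_[c[0]+39*np.cos(a),c[1]+39*np.sin(a),0*a+38]/1000).round(1).tolist())
S=d["scene"];a=np.linspace(0,2*np.pi,100)
for z in(30,38):
    q=proj(S,np.c_[c[0]+39*np.cos(a),c[1]+39*np.sin(a),0*a+z]/1000);print(z,"scene pred x",q[:,0].min().round(1),q[:,0].max().round(1),"ymax",q[:,1].max().round(1))
hs=cv2.cvtColor(S["color"],cv2.COLOR_RGB2HSV)
B=np.hstack([cv2.resize(T["color"][140:200,160:240,::-1],(400,300),interpolation=cv2.INTER_CUBIC),cv2.resize(S["color"][110:185,260:360,::-1],(400,300),interpolation=cv2.INTER_CUBIC)])
cv2.imwrite("pics/c5.png",B)
E
```

```text
t 14.6 pos [434.5 215.1  33.7] psi 176.1 tilt [0.001  0.0002] grip 51.3 50.0 F [-0.5 -0.1 -0.7]
(433.3, 215.2, 31.7) -> [0.12, 0.0, 0.2]
(463, 213.2, 31.7) -> [-2.86, 0.01, 0.2]
(543, 207.7, 31.7) -> [-10.88, 0.0, 0.21]
turn z 0.0
158 175 178 [565.5 225.6]
160 186 204 [559.7 143.4]
162 186 204 [553.3 143.2]
164 187 191 [546.4 184. ]
166 187 193 [540.  177.4]
168 188 194 [533.5 174.1]
170 188 195 [527.1 170.7]
172 189 196 [520.7 167.4]
174 189 196 [514.3 167.2]
176 190 196 [507.9 167. ]
178 194 194 [501.4 173.1]
pred toe circle [[195.4, 174.7], [194.6, 170.1], [192.0, 166.1], [188.1, 163.5], [183.4, 162.5], [178.6, 163.4], [174.5, 166.0], [171.6, 169.9], [170.5, 174.5]]
30 scene pred x 288.0 313.1 ymax 159.7
38 scene pred x 288.1 313.3 ymax 157.6
```

View pics/c5.png

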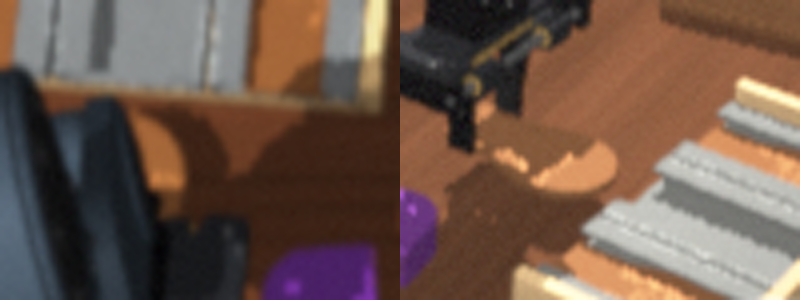

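The toe's right edge is at (186,170) in the crop, so its centre is about 120. That agrees with the channel axis extrapolated from the dividers, to within 1 mm.

Call:
play_rows --gripper '[1, 1, 1, 1, 1, 1, 1, 1]' --delta_pos '[[0, 0.1, 0.15], [-1, 0.1, 0.15], [-2, 0.1, 0.15], [-3, 0.1, 0.15], [-4, 0.1, 0.15], [-5, 0.1, 0.15], [-6, 0.1, 0.15], [-6, 0.1, 0.15]]' --turn '[[0, 0, 0], [0, 0, 0], [0, 0, 0], [0, 0, 0], [0, 0, 0], [0, 0, 0], [0, 0, 0], [0, 0, 0]]'

```text
time: 15.6
position: [0.4952, 0.2119, 0.0316]
tool_rot: [0.034, 0.999, 0.0, 0.001]
ft_force: [-0.5, -0.3, -0.4]
grip_width: 0.0516
grip_force: 50.0
```

```bash
python3 - <<'E'
from h import *
from rig import robot
go(robot.get_obs(),[(551,207.2,31.7)],176.1)
E
```

```text
t 15.6 pos [495.2 211.9  31.6] psi 176.09 tilt [0.0013 0.0003] grip 51.6 50.0 F [-0.5 -0.3 -0.4]
(551, 207.2, 31.7) -> [-5.6, -0.09, -0.0]
turn z -0.0
```

Call:
play_rows --gripper '[1, 1, 1, 1, 1, 1, 1]' --delta_pos '[[-1, 0, 0], [-2, 0, 0], [-3, 0, 0], [-4, 0, 0], [-5, 0, 0], [-5.8, 0, 0], [-5.8, 0, 0]]' --turn '[[0, 0, 0], [0, 0, 0], [0, 0, 0], [0, 0, 0], [0, 0, 0], [0, 0, 0], [0, 0, 0]]'

```text
time: 16.48
position: [0.5527, 0.208, 0.0316]
tool_rot: [0.034, 0.999, 0.0, 0.0]
ft_force: [-0.3, 0.5, -1.7]
grip_width: 0.0513
grip_force: 50.0
```

```bash
python3 - <<'E'
from h import *
from rig import robot
go(robot.get_obs(),[(551,207.2,31.7)],176.1)
E
```

```text
t 16.48 pos [552.7 208.   31.6] psi 176.1 tilt [0.0009 0.0001] grip 51.3 50.0 F [-0.3  0.5 -1.7]
(551, 207.2, 31.7) -> [0.16, -0.09, -0.01]
turn z -0.0
```

Call:
play_rows --gripper '[1, 1, -0.56, -0.56, -0.56, -0.56, -0.56, -0.56, 1, 1, 1, 1]' --delta_pos '[[0, 0, 0.15], [0, 0, 0.3], [0, 0, 0.3], [0, 0, 0.3], [0, 0, 0.3], [1.5, 0, 0.3], [3.2, 0, 0.3], [5, 0, 0.3], [5, 0, 0.3], [5, 0, 0.3], [5, 0, 0.3], [5, 0, 0.3]]' --turn '[[0, 0, 0], [0, 0, 0], [0, 0, 0], [0, 0, 0], [0, 0, 0], [0, 0, 0], [0, 0, 0], [0, 0, 0], [0, 0, 0], [0, 0, 0], [0, 0, 0], [0, 0, 0]]' --squeeze 20

```text
time: 17.98
position: [0.5026, 0.2114, 0.0286]
tool_rot: [0.034, 0.999, 0.0, 0.0]
ft_force: [-1.0, 0.2, 0.2]
grip_width: 0.0359
grip_force: 0.0
```

Call:
play_rows --gripper '[1, 1, 1]' --delta_pos '[[0, 0, 0], [0, 0, 0], [0, 0, 0]]' --turn '[[0, 0, 0], [0, 0, 0], [0, 0, 0]]'

```text
time: 18.35
position: [0.5019, 0.2114, 0.0285]
tool_rot: [0.034, 0.999, 0.0, 0.0]
ft_force: [0.0, 0.3, 1.0]
grip_width: 0.0061
grip_force: 0.0
```

```bash
python3 - <<'E'
from h import *
from rig import robot
d={n:robot.camera(n) for n in("top","scene")};pickle.dump(d,open("c6.pkl","wb"))
B=np.hstack([cv2.resize(d["top"]["color"][100:190,140:240,::-1],(400,360),interpolation=cv2.INTER_CUBIC),cv2.resize(d["scene"]["color"][100:190,260:360,::-1],(400,360),interpolation=cv2.INTER_CUBIC)])
cv2.imwrite("pics/c6.png",B)
u=np.array([.9976,-.068]);F=np.array([571,205.8])
o=robot.get_obs();e=F+4*u-9.5*u
go(o,[(e[0],e[1],29)],176.1)
E
```

```text
t 18.45 pos [501.9 211.4  28.5] psi 176.11 tilt [-0.0001 -0.    ] grip 2.4 0.0 F [ 0.3  0.4 -0.2]
(np.float64(565.5132), np.float64(206.174), 29) -> [-6.39, -0.09, -0.05]
turn z 0.0
```

View pics/c6.png

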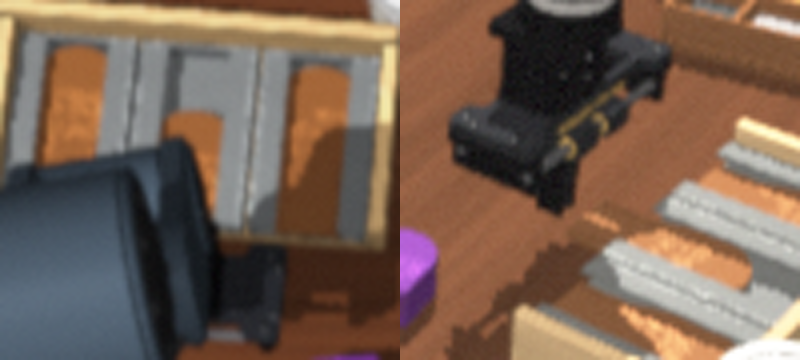

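The top half shows the sole under the lips of the middle channel, toe at (195,115), still about 40 mm short of the stop. Now the push.

Call:
play_rows --gripper '[1, 1, 1, 1, 1, 1, 1, 1, 1, 1, 1]' --delta_pos '[[-1, 0, 0], [-1.7, 0, 0], [-2.3, 0, 0], [-2.9, 0, 0], [-3.5, 0, 0], [-4.1, 0, 0], [-4.7, 0, 0], [-5.2, 0, 0], [-5.6, 0, 0], [-5.8, 0, 0], [-5.8, 0, 0]]' --turn '[[0, 0, 0], [0, 0, 0], [0, 0, 0], [0, 0, 0], [0, 0, 0], [0, 0, 0], [0, 0, 0], [0, 0, 0], [0, 0, 0], [0, 0, 0], [0, 0, 0]]'

```text
time: 19.82
position: [0.56, 0.2075, 0.0286]
tool_rot: [0.034, 0.999, 0.0, 0.0]
ft_force: [0.6, -0.3, 0.5]
grip_width: 0.0004
grip_force: 0.0
```

Call:
play_rows --gripper '[1, 1, 1]' --delta_pos '[[-0.2, 0, 0], [-0.4, 0, 0], [-0.4, 0, 0]]' --turn '[[0, 0, 0], [0, 0, 0], [0, 0, 0]]'

```text
time: 20.2
position: [0.5642, 0.2072, 0.0286]
tool_rot: [0.034, 0.999, 0.0, 0.0]
ft_force: [-0.5, -0.4, 0.4]
grip_width: 0.0005
grip_force: 0.1
```

Call:
play_rows --gripper '[1, 1, 1]' --delta_pos '[[-0.2, 0, 0], [-0.3, 0, 0], [-0.3, 0, 0]]' --turn '[[0, 0, 0], [0, 0, 0], [0, 0, 0]]'

```text
time: 20.58
position: [0.5669, 0.207, 0.0285]
tool_rot: [0.034, 0.999, 0.0, 0.0]
ft_force: [0.1, -0.4, -0.1]
grip_width: 0.0004
grip_force: 0.4
```

Call:
play_rows --gripper '[1, 1, 1]' --delta_pos '[[-0.1, 0, 0], [-0.2, 0, 0], [-0.2, 0, 0]]' --turn '[[0, 0, 0], [0, 0, 0], [0, 0, 0]]'

```text
time: 20.95
position: [0.567, 0.207, 0.0285]
tool_rot: [0.034, 0.999, -0.0, -0.002]
ft_force: [-5.3, 1.4, 4.3]
grip_width: 0.0007
grip_force: 2.6
```

Call:
play_rows --gripper '[1, 1, 1]' --delta_pos '[[-0.1, 0, 0], [-0.2, 0, 0], [-0.2, 0, 0]]' --turn '[[0, 0, 0], [0, 0, 0], [0, 0, 0]]'

```text
time: 21.32
position: [0.5671, 0.207, 0.0285]
tool_rot: [0.034, 0.999, -0.0, -0.004]
ft_force: [-7.3, 0.6, 8.0]
grip_width: 0.0001
grip_force: 4.0
```

```bash
python3 - <<'E'
from h import *
from rig import robot
d={n:robot.camera(n) for n in("top","scene")};pickle.dump(d,open("c7.pkl","wb"))
B=np.hstack([cv2.resize(d["top"]["color"][100:190,140:240,::-1],(400,360),interpolation=cv2.INTER_CUBIC),cv2.resize(d["scene"]["color"][100:190,270:370,::-1],(400,360),interpolation=cv2.INTER_CUBIC)])
cv2.imwrite("pics/c7.png",B)
go(robot.get_obs(),[],[])
E
```

```text
t 21.43 pos [567.1 206.9  28.5] psi 176.12 tilt [-0.0074 -0.0004] grip 0.4 4.0 F [-7.3  1.7  7.1]
```

View pics/c7.png

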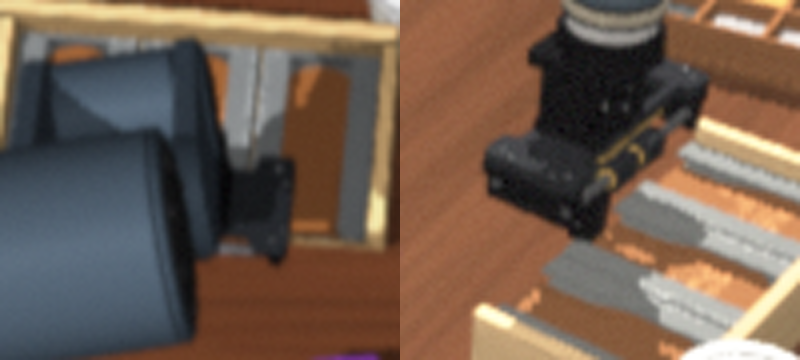

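The push stopped firm at x=567 with about 7 N, which is the expected home position. The toe shows at (218,58), level with the stock soles. I back away and check.

Call:
play_rows --gripper '[1, 1, 1, 1, 1, 1, 1, 1, 1, 1, 1]' --delta_pos '[[1.5, 0, 0], [4, 0, 0], [6, 0, -2], [7, 0, -7], [7, 0, -12], [8, -4, -16], [9, -9, -17], [10, -14, -17], [11, -20, -17], [12, -27, -17], [12, -27, -17]]' --turn '[[0, 0, 0], [0, 0, 0], [0, 0, 0], [0, 0, 0], [0, 0, 0], [0, 0, 0], [0, 0, 0], [0, 0, 0], [0, 0, 0], [0, 0, 0], [0, 0, 0]]'

```text
time: 22.8
position: [0.4331, -0.0583, 0.1989]
tool_rot: [0.037, 0.999, -0.001, 0.002]
ft_force: [-0.2, 0.0, -0.3]
grip_width: 0.0007
grip_force: 0.0
```

```bash
python3 - <<'E'
from h import *
from rig import robot
d={n:robot.camera(n) for n in("top","scene")};pickle.dump(d,open("c8.pkl","wb"))
B=np.zeros((600,800,3),np.uint8)
B[:300,:400]=cv2.resize(d["top"]["color"][90:165,140:240,::-1],(400,300),interpolation=cv2.INTER_CUBIC)
B[:300,400:]=cv2.resize(d["top"]["color"][115:230,250:390,::-1],(400,300),interpolation=cv2.INTER_CUBIC)
B[300:]=cv2.resize(d["scene"]["color"][110:302,136:392,::-1],(800,600),interpolation=cv2.INTER_CUBIC)[150:450]
cv2.imwrite("pics/c8.png",B)
T=d["top"];hsv=cv2.cvtColor(T["color"],cv2.COLOR_RGB2HSV)
m=cv2.inRange(hsv,(3,120,80),(20,255,255));m[:,:148]=0;m[:,232:]=0;m[:108]=0;m[157:]=0
n,l,st,ce=cv2.connectedComponentsWithStats(m)
for i in range(1,n):
    if st[i,4]<100: continue
    ys,xs=np.nonzero(l==i);P=ray(T,np.c_[xs,ys],.034)[:,:2]*1000
    u=np.array([.9977,-.068]);s=P@u;w=P@np.array([.068,.9977]);print(st[i],"along rack axis",np.percentile(s,[1,99]).round(1),"across",w.mean().round(1))
go(robot.get_obs(),[],[])
E
```

```text
[148 112  18  42 582] along rack axis [562.9 697.5] across 343.1
[179 114  18  42 586] along rack axis [564.4 698.2] across 244.7
[210 117  17  40 566] along rack axis [565.7 695.6] across 146.0
t 22.9 pos [433.1 -55.6 198.7] psi 175.94 tilt [ 0.0018 -0.0005] grip 0.6 0.0 F [-0.6 -0.  -0.9]
```

View pics/c8.png

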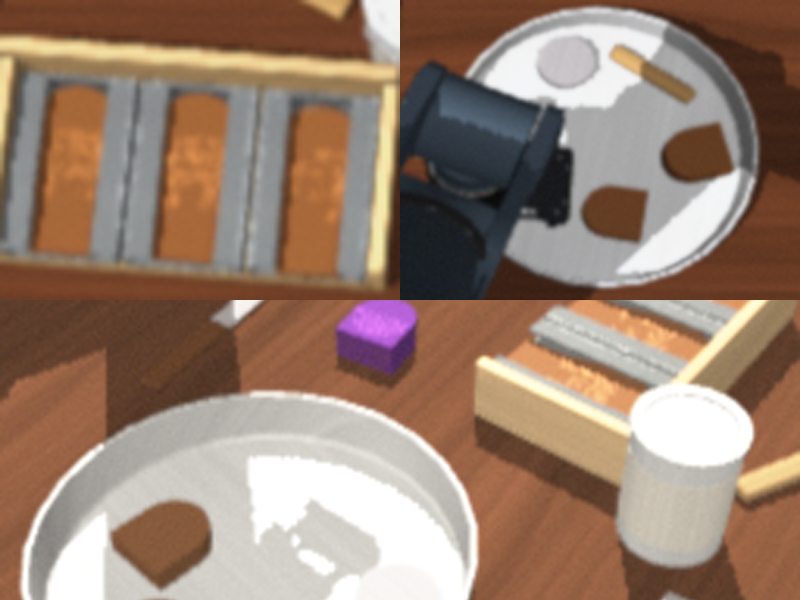

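The final picture shows the sole in the middle pigeonhole at (192,180), level with the two stock soles (toe ends within about 2 mm along the rack axis). The heel, lift, tin and burnisher are all in the basin. I'm handing in.

```bash
python3 -c "
from rig import robot
print(robot.hand_in())"
```

```text
the job is handed in; nothing more can be done
None
```

The loose half sole is fully home, toe first and flat under the lips, in the empty middle pigeonhole; the heel and wax tin were cleared aside first, everything else stayed in the basin, and the job was handed in at about 23 s of the 64 s allowed, with no verdict returned.

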